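# Refit the cover glass of an oven lamp under its sprung clips

### The arm

A 7-joint arm with a two-finger parallel gripper is mounted at the origin on the work surface. World frame = base frame: x ahead of the robot, y to its left, z up, the work surface at z = 0. Lengths are in m, angles in rad, forces in N, time in s.
With the tool pointing down it reaches from about 0.425 to 0.925 m from the base axis. Payload 6.8 kg.
Tool frame: the origin (TCP) lies midway between the tips of the shut fingers; the grasp point (between the pads) lies 19 mm behind it; z points along the fingers, y is the direction in which the jaws open and shut (so a half turn about z gives the same grasp; the last joint's range is limited). The gripper opens to 85 mm and grips with 20 to 120 N. Pads are 22 mm wide; open, the fingers measure 114 mm over their backs; the gripper's body (76 mm by 85 mm) begins 54 mm behind the grasp point. The pads swing forward as they close: fully open they stand 13 mm farther back than shut.
Start: joints at [-1.253, 0.477, 0.022, 1.555, -0.011, 1.109, -0.083], TCP at [0.279, 0.615, 0.231] pointing down, gripper open.
Joint ranges: [-2.96, 2.96], [-0.34, 2.1], [-1.41, 1.46], [0.24, 2.44], [-1.37, 4.51], [0.17, 1.92], [-2.96, 2.96]. Speed limits (rad/s): [2.39, 2.39, 3.14, 3.14, 3.14, 3.14, 3.14].

### API

Orientations are given as a unit quaternion [w, x, y, z].
In Python, from station import status, eyes, workorder gives the robot as it stands. The module is installed in compiled form; this text tells all that it offers.
- The arm moves only by the shell command python3 -m jog 'ROWS' [FORCE]. ROWS is text: rows parted by semicolons, each of 7 numbers parted by spaces: the shift along the tool's x, y, z in m, then the turn, a rotation vector about the tool's x, y, z in degrees, then the finger opening in m, from 0 to 0.0854. In form: dx dy dz rx ry rz jaw; .... A call has 1 to 5 rows; each row is the pose to reach, as a shift and turn from the pose commanded when the call began, along the tool's axes at that moment; what a row does not reach only later rows make up. A row lasts 1/10 s, in which the tool goes at most 50 mm and 8.59 degrees, less where a joint would pass 70% of its speed; a pose out of reach is approached as far as the arm can. A call with a gripper value outside its range is refused whole. The fingers move at their own pace and stop on an object; FORCE is the grip in N (left out, the last holds). Time passes only in rows, so rows that repeat a pose let the fingers close. It gives the time, the measured TCP pose, the force and the opening at its end, in the units of the state.
- status.get_obs(): the state, without advancing time (a new reading comes with each control period).
- eyes.read_camera(name): name is "side" or "top" or "wrist"; returns a dict with "image" (420x560x3 uint8, red, green, blue), "intrinsics" (3x3 intrinsics, pixels), "k1" (the pictures are not rectified: a ray, as slopes to the right and down, at radius r is drawn at 1 + k1 r^2 times it, then the intrinsics apply), "position" and "orientation" of the camera in the world. Camera axes: x right, y up, looking along -z (the intrinsics and any distortion apply to the point x, -y, -z); pixel columns grow to the right and rows downward; lengths in m; the calibration is good to about 2 mm. A picture is of the moment at which its call begins. There is no depth.
- workorder.hand_in(): hands the job in, once; it reports no verdict.
The state is a dict: "t": time; "q": joint angles; "joint_vel": joint speeds; "joint_torque": joint torques, N m; "eef_pos": TCP position; "tool_rot": TCP orientation; "contact_force": force on the tool from outside, world axes, zero at the start; "torque": the same for the moment, N m; "gripper_width": opening from 0.0 (shut) to 1.0 (fully open).
Only numpy, scipy, OpenCV 4.12 (cv2) and the standard library are available. Lean on these libraries where they do the work, as an engineer would, in place of code of your own. Each camera call takes 0.05 s, during which the arm holds its last target.

### The job

The oven's lamp has been cleaned: take the cover glass off the chopping board by its red knob, lay it flat on the ledges of the lamp housing in front of the two brass clips with its knob end nearest the open end of the housing, then slide it in gently until it meets the sprung stop and both clips, which the glass itself must lift, snap down behind its front bar and hold it. Do not drop the glass or press it hard on the housing, do not ram the stop, never touch the clips or the stop with the robot, leave everything else where it is, and let go at the end.

Things in the scene. Friction and masses are not known exactly. Their poses are not given: they have to be found in the camera images.
- knob (a point): Centre of the red knob of the loose cover glass (0.25 kg). Block 22 mm (x) by 16 mm (y), 30 mm tall: top 15 mm above this point, foot (top of the tail bar) 15 mm below, underside of the glass 25 mm below. x points from the knob end to the front end of the glass, z up. Tail edge of the glass 14 mm behind, front edge 86 mm ahead.
- front_edge (a point): Middle of the glass's front edge, at its underside. The greenish pane is 100 (x) by 80 mm, 5 mm thick; steel bars across its full width rise to 10 mm above the underside: the front bar, foremost 10 mm, and the tail bar, from 72 to 100 mm behind this point. Axes as the knob.
- bed (a point): Middle of the fixed steel lamp housing (280 x 122 mm, on the table), at the height of its two ledges, 30 mm above the table, where the glass slides. x: direction of insertion, from the open end (x = -140 mm) to clips and stop; y left, z up. Guides 9 mm high stand on the ledges, 98 mm apart from x = -140 to -45 mm, then funnelling, 83 mm apart from x = -10 mm on.
- lay_spot (a point): Point on the housing's centre line at ledge height, 113 mm from bed towards the open end. With the knob's centre 25 mm above it, the glass lies flat in the wide part of the guides, clear of funnel and clips. Axes as bed.
- mid_setting (a point): Point on the centre line at ledge height, 70 mm ahead of bed: the face of the black sprung stop when the clip head is at its middle setting. The head (clips and stop, on an aluminium carriage) is set up to 14 mm nearer or farther in each start, which is NOT measured: feel for it. The clip lips begin 34 mm before the stop's face, 12 mm above the ledges. The head reaches 25 mm above the ledges.
- stop (a joint): Travel (m) of the black rubber sprung stop between the two clips: 0 untouched, grows as the glass presses it in; it resists with 2 N plus 1.2 N per mm and goes solid at 0.0055. The clips snap at about 0.002 to 0.003; let go then and the glass stays held between clips and stop.
- clip_left (a joint): Angle (rad) of the brass clip at bed's y = +24 mm, hinged at its far end, 14 mm wide, with an upturned lip towards the open end: 0 down with no glass, about 0.16 riding on the front bar, about 0.07 snapped down on the pane behind that bar. Its spring presses with 1.5 to 3.5 N. Driving the glass under both lips takes 5 to 16 N, less once under the noses.
- clip_right (a joint): The same for the clip at bed's y = -24 mm.
Mind the look-alikes: they are no part of the job. Leave any blue or purple look-alike of the part that bears knob alone.

How it is judged:
By the outcome, as a careful person would: the job done as asked, in the order asked, and still so for the second after the job is handed in, with the robot touching nothing.
It also fails if it takes over 69 s, if anything falls off the work surface, if the arm or the gripper's body presses on something with over 40 N, if the wrist force passes 120 N, or if a joint passes its speed limit or range.

## Working session

There is one attempt and no reset: what is moved stays moved. The work goes in short steps, Python scripts to look and compute and a shell command to move; the robot and the scene stay as the last step left them, time stands still between calls to the robot, and variables do not carry over. Pictures are saved under pics/ and viewed, and the job is handed in when it is done.

```bash
mkdir -p pics; cat > h.py <<'E'
import numpy as np,cv2
from station import status,eyes,workorder
from scipy.spatial.transform import Rotation as R
def grab(n,f):
    c=eyes.read_camera(n); cv2.imwrite('pics/'+f+'.png',c['image'][:,:,::-1]); np.save('pics/'+f+'.npy',c,allow_pickle=True); return c
def load(f): return np.load('pics/'+f+'.npy',allow_pickle=True).item()
def rot(c):
    o=np.array(c['orientation']); 
    return o if o.shape==(3,3) else R.from_quat(o[[1,2,3,0]]).as_matrix()
def pix2(c,u,v,z):
    K=np.array(c['intrinsics']);d=np.array([(u-K[0,2])/K[0,0],(v-K[1,2])/K[1,1]]);s=d.copy()
    for _ in range(30): s=d/(1+c['k1']*(s@s))
    r=rot(c)@np.array([s[0],-s[1],-1]);p=np.array(c['position']);return p+r*(z-p[2])/r[2]
def proj(c,P):
    K=np.array(c['intrinsics']);q=rot(c).T@(np.array(P)-c['position']);s=np.array([q[0],-q[1]])/-q[2];s=s*(1+c['k1']*(s@s))
    return K[0,0]*s[0]+K[0,2],K[1,1]*s[1]+K[1,2]
E
python3 - <<'E'
from h import *
for n in ['side','top','wrist']:
    c=grab(n,n+'0');print(n,c['position'],c['orientation'],c['k1'],c['intrinsics'])
print(status.get_obs())
E
```

```text
side [0.1227746  0.3325937  0.66019637] [-0.35442882 -0.14785146  0.36085541  0.84988442] -0.12457139610776578 [[448.94683093   0.         279.47883617]
 [  0.         448.94683093 212.56035948]
 [  0.           0.           1.        ]]
top [ 0.49350777 -0.10714925  0.94834279] [ 0.71307975  0.02867288 -0.00544003 -0.70047523] -0.01269337521767013 [[420.81271106   0.         283.97863674]
 [  0.         420.81271106 215.2027676 ]
 [  0.           0.           1.        ]]
wrist [0.20550567 0.64679057 0.37332318] [ 0.82981317 -0.13302635 -0.08487978  0.53526584] -0.04798824366771132 [[320.89238322   0.         278.64938984]
 [  0.         320.89238322 210.3459073 ]
 [  0.           0.           1.        ]]
{'t': 0.15, 'q': array([-1.25311738,  0.47757091,  0.0223727 ,  1.55621314, -0.01154143,
        1.10930217, -0.08308134]), 'joint_vel': array([ 0.00020247, -0.00255452,  0.00076119, -0.00370358,  0.00129001,
       -0.00030507, -0.00018401]), 'joint_torque': array([ 2.25471624e-03, -5.96927941e+01,  1.61006916e+00, -2.81487876e+01,
        1.26472538e-02,  6.55981188e-03,  5.74398359e-05]), 'eef_pos': array([0.27861719, 0.61431745, 0.23058065]), 'tool_rot': array([-1.10487603e-04,  2.11287434e-01,  9.77423733e-01, -6.73880272e-04]), 'contact_force': array([-0.70596363,  0.58222877,  1.15387256]), 'torque': array([-0.02122675, -0.04225444,  0.01935195]), 'gripper_width': 0.9966454672938594}
```

View pics/side0.png

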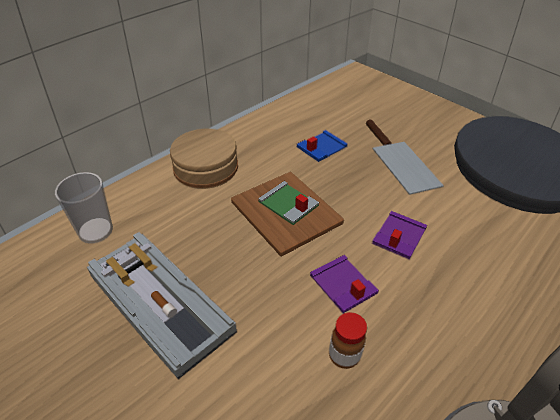

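View pics/top0.png

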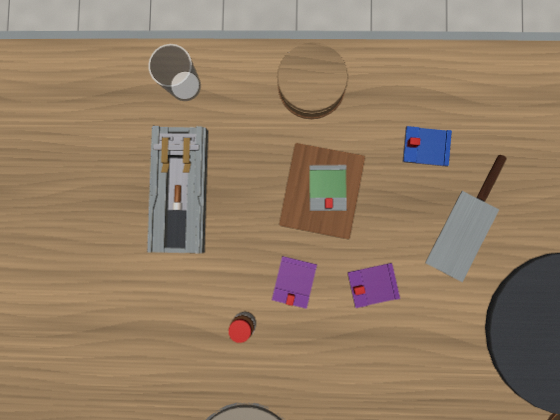

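View pics/wrist0.png

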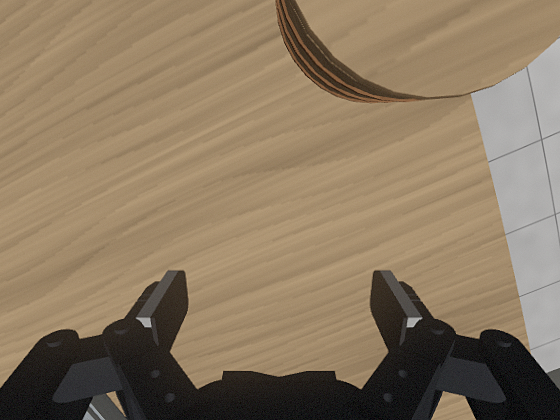

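Candidates for the red knob, as top-view pixels:
- (329,203): greenish pane with steel bars, on the board. This is the one I want.
- (414,142): blue look-alike.
- (291,299) and (360,290): purple look-alikes.
- (240,331): red jar lid.

I'll check the choice and the housing in close crops.

```bash
python3 - <<'E'
from h import *
t=load('top0')['image'][:,:,::-1];s=load('side0')['image'][:,:,::-1]
a=cv2.resize(t[135:245,270:375],None,fx=5,fy=5,interpolation=3)
b=cv2.resize(t[115:265,135:220],None,fx=4,fy=4,interpolation=3)
cv2.imwrite('pics/cA.png',a[:550]);
o=np.zeros((600,345,3),np.uint8);o[:,:340]=b;cv2.imwrite('pics/cB.png',o)
cv2.imwrite('pics/cC.png',cv2.resize(s[225:385,75:245],None,fx=3.7,fy=3.7,interpolation=3))
cv2.imwrite('pics/cD.png',cv2.resize(s[165:260,225:350],None,fx=6,fy=6,interpolation=3))
E
```

```text
(no output)
```

View pics/cA.png

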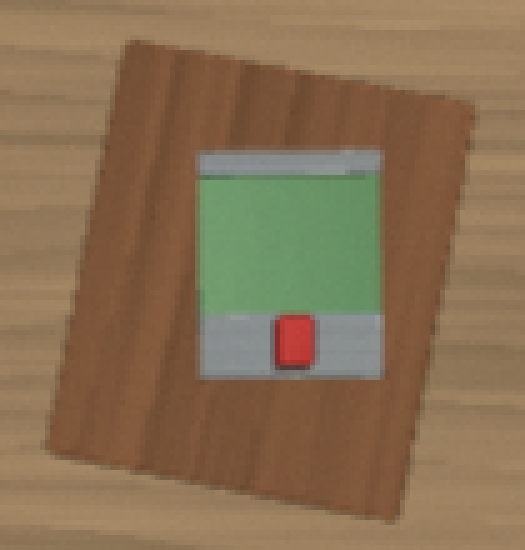

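View pics/cB.png

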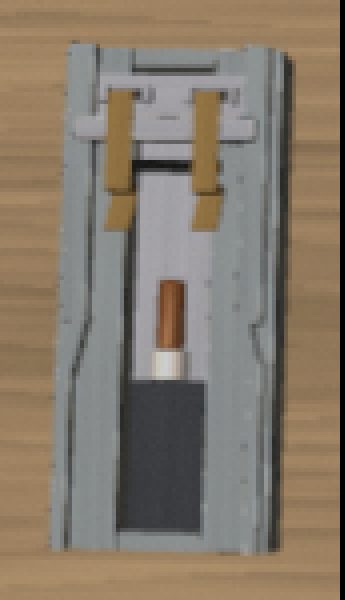

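View pics/cC.png

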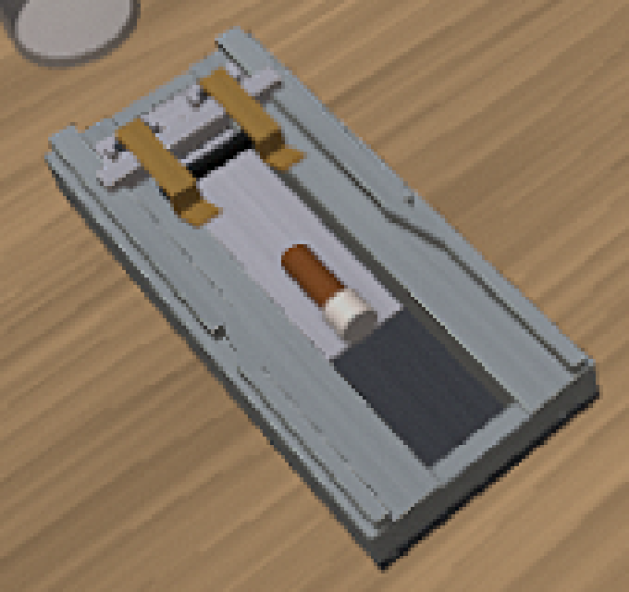

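View pics/cD.png

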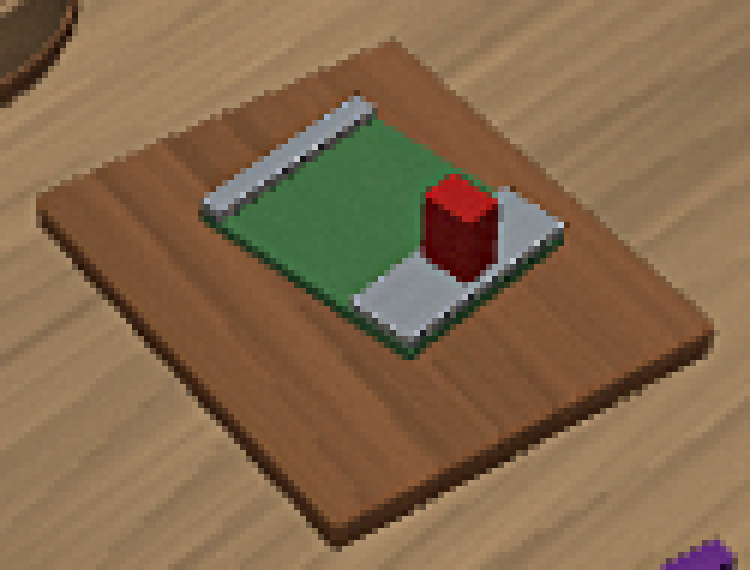

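```bash
cat > fit.py <<'E'
from h import *
from scipy.optimize import least_squares
T=load('top0');S=load('side0')
A=lambda x,y:(x/5+270-.4,y/5+135-.4);B=lambda x,y:(x/4+135-.4,y/4+115-.4)
C=lambda x,y:(x/3.7+75-.4,y/3.7+225-.4);D=lambda x,y:(x/6+225-.4,y/6+165-.4)
H=[(T,B(52,548),(-.14,.061,.039)),(T,B(69,44),(.14,.061,.039)),
(S,C(382,568),(-.14,.061,0)),(S,C(597,395),(-.14,-.061,0)),(S,C(588,362),(-.14,-.055,.039)),(S,C(48,158),(.14,.061,.039)),(S,C(232,29),(.14,-.058,.039))]
G=[(T,A(198,151),(.086,.04,-.015)),(T,A(382,151),(.086,-.04,-.015)),(T,A(384,378),(-.014,-.04,-.015)),(T,A(200,378),(-.014,.04,-.015)),
(T,A(295,341),(0,0,.015)),(S,D(461,198),(0,0,.015)),(S,D(412,357),(-.014,.04,-.025)),(S,D(565,230),(-.014,-.04,-.015)),(S,D(201,205),(.086,.04,-.015)),(S,D(360,95),(.086,-.04,-.015))]
def run(L,x0,fz=None):
    def W(p):
        z=p[3] if fz is None else fz
        Rz=R.from_euler('z',p[2]).as_matrix()
        return [Rz@np.array(o)+[p[0],p[1],z] for _,_,o in L]
    f=lambda p:np.concatenate([np.array(proj(c,w))-u for (c,u,_),w in zip(L,W(p))])
    r=least_squares(f,x0);print(r.x,np.degrees(r.x[2]));print(np.round(f(r.x).reshape(-1,2),1).tolist())
    return r.x
if __name__=='__main__':
    run(H,[.5,.15,0],0.);run(G,[.5,-.2,0,.05])
E
python3 fit.py
```

```text
[0.58994087 0.16344676 0.00493205] 0.2825857017946834
[[-2.1, 1.3], [-2.5, 0.5], [1.1, 1.1], [1.6, 0.3], [-0.4, -1.2], [-3.0, -3.7], [2.0, -2.0]]
[ 0.56421881 -0.17260316  0.0192454   0.03885909] 1.1026801349154598
[[0.4, 0.4], [-0.0, 0.2], [-0.1, 0.1], [0.2, 0.2], [0.4, 0.1], [0.1, 0.0], [-0.7, 1.1], [-0.0, -0.7], [-0.2, -0.7], [-0.5, 0.2]]
```

```bash
python3 - <<'E'
from fit import *
H2=[(T,B(52,548),(-.14,.061,.03)),(T,B(69,44),(.14,.061,.03)),(S,C(382,568),(-.14,.061,0)),(S,C(597,395),(-.14,-.061,0)),(S,C(48,158),(.14,.061,.03))]
p=run(H2,[.5,.15,0],0.)
for c,n in ((T,'ovT'),(S,'ovS')):
    im=cv2.resize(c['image'][:,:,::-1],None,fx=4,fy=4,interpolation=cv2.INTER_CUBIC)
    Rz=R.from_euler('z',p[2]).as_matrix()
    def L(P,col):
        q=np.array([proj(c,Rz@np.array(o)+[p[0],p[1],0]) for o in P])*4+1.5
        cv2.polylines(im,[q.astype(int)],False,col,1)
    L([(-.14,.061,.03),(.14,.061,.03),(.14,-.061,.03),(-.14,-.061,.03),(-.14,.061,.03)],(0,0,255))
    L([(-.14,.061,0),(.14,.061,0),(.14,-.061,0),(-.14,-.061,0),(-.14,.061,0)],(0,255,255))
    for s in (1,-1): L([(-.14,s*.049,.03),(-.045,s*.049,.03),(-.01,s*.0415,.03),(.14,s*.0415,.03)],(255,0,0));L([(-.14,s*.049,.039),(-.045,s*.049,.039),(-.01,s*.0415,.039),(.14,s*.0415,.039)],(0,255,0))
    cv2.imwrite('pics/'+n+'.png',im[460:1060,540:880] if n=='ovT' else im[900:1500,300:1000])
E
```

```text
[ 0.59165046  0.16260605 -0.00274736] -0.1574123591772912
[[-0.7, 0.2], [-0.2, 0.6], [0.1, 0.2], [1.0, -0.1], [-1.2, -1.8]]
```

View pics/ovT.png

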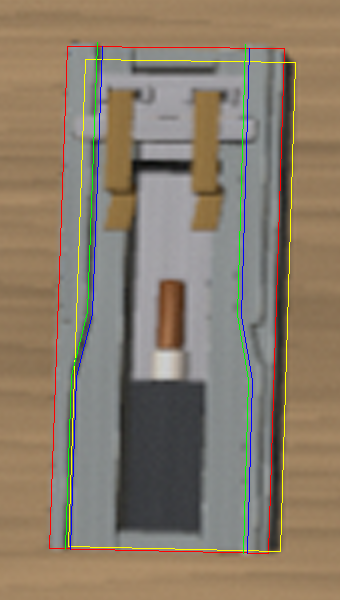

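View pics/ovS.png

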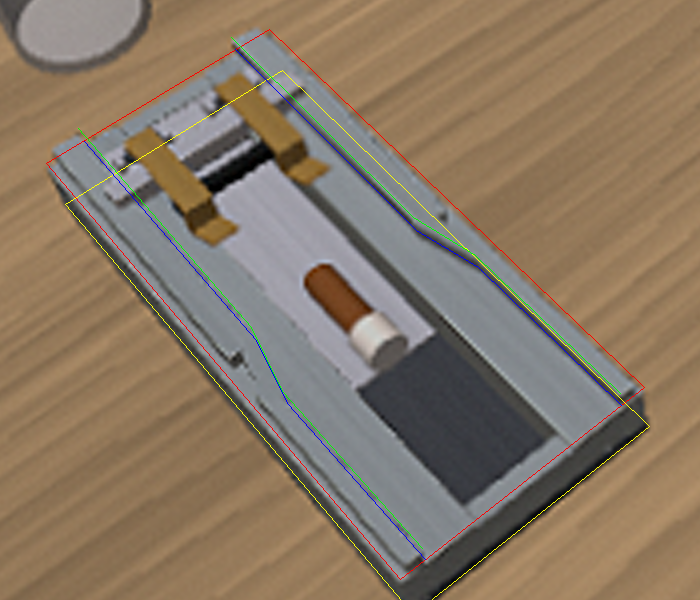

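```bash
cat > go.py <<'E'
from h import *
import sys
# usage: go.py x y z yawdeg(of tool y axis in world)
x,y,z,yw=map(float,sys.argv[1:5]);o=status.get_obs()
q=np.array(o['tool_rot']);Rm=R.from_quat(q[[1,2,3,0]]);M=Rm.as_matrix()
a=np.radians(yw);ty=np.array([np.cos(a),np.sin(a),0]);tz=np.array([0,0,-1]);Mt=np.stack([np.cross(ty,tz),ty,tz],1)
print('t',round(o['t'],2),'pos',np.round(o['eef_pos'],4),'yaw',np.round(np.degrees(np.arctan2(M[1,1],M[0,1])),2),'F',np.round(o['contact_force'],1),'w',round(o['gripper_width'],3))
print('shift mm',np.round(M.T@(np.array([x,y,z])-o['eef_pos'])*1000,1),'rot',np.round((Rm.inv()*R.from_matrix(Mt)).as_rotvec(degrees=True),2))
E
python3 go.py 0.564 -0.1726 0.18 91.1
python3 - <<'E'
from fit import *
for x in(121,207):
  for z in (.042,): print(pix2(T,*B(x,230),z),'lip')
print(pix2(T,*B(165,160),.035),'stop dark line')
print(pix2(S,*C(200,215),.042),pix2(S,*C(290,160),.042))
E
```

```text
t 0.15 pos [0.2786 0.6143 0.2306] yaw 65.6 F [-0.7  0.6  1.2] w 0.997
shift mm [-584.9 -598.7   51.4] rot [-8.00e-02 -1.00e-02 -2.55e+01]
[0.62710428 0.18593232 0.042     ] lip
[0.62772395 0.13837102 0.042     ] lip
[0.66737673 0.1648949  0.035     ] stop dark line
[0.63263395 0.1891329  0.042     ] [0.63076388 0.13971152 0.042     ]
```

```bash
python3 -m jog '-0.04 -0.026 0 0 0 -5 0.05; -0.08 -0.051 0 0 0 -10 0.05; -0.12 -0.077 0 0 0 -15 0.05; -0.16 -0.102 0 0 0 -20 0.05; -0.20 -0.128 0 0 0 -25.5 0.05'; python3 go.py 0.564 -0.1726 0.18 91.1
```

```text
t: 0.65
eef_pos: [0.4088, 0.4138, 0.2311]
tool_rot: [-0.0, -0.012, 1.0, -0.0]
contact_force: [0.0, -0.4, 0.1]
gripper_width: 0.584
t 0.65 pos [0.4088 0.4138 0.2311] yaw 91.32 F [ 0.  -0.4  0.1] w 0.584
shift mm [-141.6 -589.8   51.3] rot [-0.01 -0.    0.22]
```

```bash
python3 -m jog '-0.02 -0.045 0 0 0 0 0.05; -0.04 -0.09 0 0 0 0 0.05; -0.06 -0.135 0 0 0 0 0.05; -0.08 -0.18 0 0 0 0 0.05; -0.10 -0.225 0 0 0 0 0.05' >/dev/null;python3 -m jog '-0.01 -0.045 0 0 0 0 0.05; -0.02 -0.09 0 0 0 0 0.05; -0.03 -0.135 0 0 0 0 0.05; -0.035 -0.18 0 0 0 0 0.05; -0.04 -0.225 0.02 0 0 0 0.05';  python3 go.py 0.564 -0.1726 0.18 91.1
```

```text
t: 1.65
eef_pos: [0.5586, -0.0335, 0.2133]
tool_rot: [0.003, -0.01, 1.0, 0.0]
contact_force: [1.1, -0.4, 0.4]
gripper_width: 0.587
t 1.65 pos [ 0.5586 -0.0335  0.2133] yaw 91.1 F [ 1.1 -0.4  0.4] w 0.587
shift mm [  -2.6 -139.2   33.3] rot [0.02 0.29 0.  ]
```

```bash
python3 -m jog '-0.002 -0.04 0.02 0 0 0 0.05; -0.0025 -0.08 0.04 0 0 0 0.05; -0.0025 -0.12 0.06 0 0.2 0 0.05; -0.0025 -0.139 0.08 0 0.3 0 0.05; -0.0025 -0.139 0.085 0 0.3 0 0.05' ;  python3 go.py 0.564 -0.1726 0.027 91.1; python3 -c "
from h import *
c=grab('wrist','w1')
for P in [(0,0,.015),(0,0,-.015),(.086,.04,-.015),(.086,-.04,-.015),(-.014,.04,-.015),(-.014,-.04,-.015)]:
  print(P,np.round(proj(c,R.from_euler('z',.01925).as_matrix()@np.array(P)+[.5642,-.1726,.0389]),1))
"
```

```text
t: 2.15
eef_pos: [0.5596, -0.1744, 0.124]
tool_rot: [-0.005, -0.007, 1.0, -0.001]
contact_force: [-0.6, 0.2, 0.3]
gripper_width: 0.586
t 2.15 pos [ 0.5596 -0.1744  0.124 ] yaw 90.77 F [-0.6  0.2  0.3] w 0.586
shift mm [-5.3  1.9 97. ] rot [-0.07 -0.53 -0.33]
(0, 0, 0.015) [282.1 231.3]
(0, 0, -0.015) [281.8 217.7]
(0.086, 0.04, -0.015) [327. 309.]
(0.086, -0.04, -0.015) [237.  309.4]
(-0.014, 0.04, -0.015) [332.4 200.7]
(-0.014, -0.04, -0.015) [231.2 201.1]
```

View pics/w1.png

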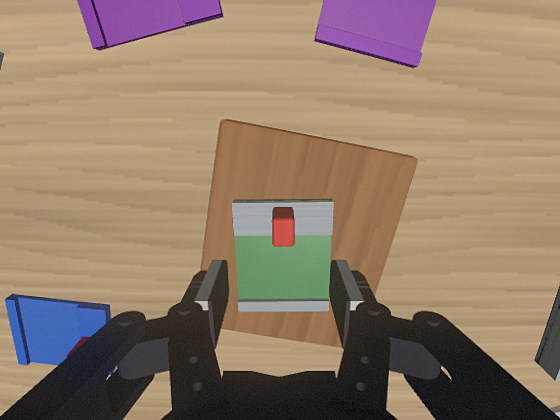

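The wrist view shows the red knob's top at (283,232), where I predicted (282,231). It is centred between the fingers and the pane is green, so the choice is right. Descending now.

```bash
python3 -m jog '-0.0055 0.002 0.02 0 -0.5 -0.3 0.045; -0.0055 0.002 0.04 0 -0.5 -0.3 0.045; -0.0055 0.002 0.06 0 -0.5 -0.3 0.045; -0.0055 0.002 0.08 0 -0.5 -0.3 0.045; -0.0055 0.002 0.088 0 -0.5 -0.3 0.045' 80;python3 -m jog '0 0 0.003 0 0 0 0.045;0 0 0.003 0 0 0 0.045' ;  python3 go.py 0.564 -0.172 0.028 91.1; python3 -c "
from h import *
c=grab('wrist','w2')"
```

```text
t: 2.7
eef_pos: [0.5666, -0.166, 0.0372]
tool_rot: [0.001, -0.014, 1.0, 0.001]
contact_force: [0.1, 0.1, 0.1]
gripper_width: 0.528
t: 2.9
eef_pos: [0.5674, -0.1678, 0.0358]
tool_rot: [0.002, -0.013, 1.0, 0.0]
contact_force: [0.4, 0.1, 0.2]
gripper_width: 0.526
t 2.9 pos [ 0.5674 -0.1678  0.0358] yaw 91.46 F [0.4 0.1 0.2] w 0.526
shift mm [ 3.6 -4.2  7.8] rot [0.01 0.24 0.36]
```

View pics/w2.png

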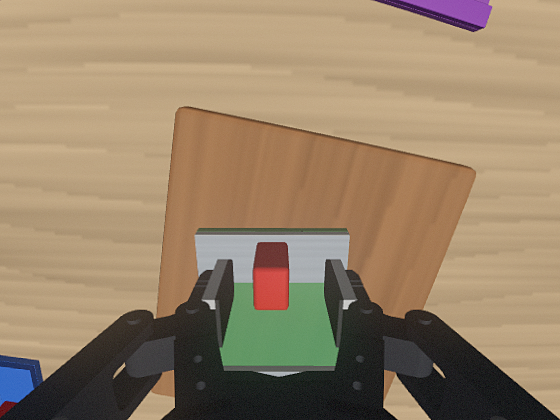

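Knob at (271,275), finger midpoint at about (281,285): the tool sits roughly 4 mm too far to +y because the last reading was taken before it settled. I'll settle first, then correct.

```bash
python3 -m jog '0 0 0 0 0 0 0.045;0 0 0 0 0 0 0.045;0 0 0 0 0 0 0.045' >/dev/null;  python3 go.py 0.564 -0.172 0.028 91.1
```

```text
t 3.25 pos [ 0.5672 -0.1686  0.0358] yaw 91.4 F [-0.9 -1.1  0.5] w 0.527
shift mm [ 3.3 -3.3  7.8] rot [-0.01  0.25  0.3 ]
```

```bash
python3 -m jog '0.0033 -0.0033 0.003 0 0.25 0.3 0.045;0.0033 -0.0033 0.006 0 0.25 0.3 0.045;0.0033 -0.0033 0.0075 0 0.25 0.3 0.045;0.0033 -0.0033 0.0075 0 0.25 0.3 0.045;0.0033 -0.0033 0.0075 0 0.25 0.3 0.045' >/dev/null;  python3 go.py 0.564 -0.172 0.028 91.1;python3 -c "
from h import *
c=grab('wrist','w3')
cv2.imwrite('pics/w3c.png',cv2.resize(c['image'][200:400,150:410,::-1],None,fx=2.5,fy=2.5))"
```

```text
t 3.75 pos [ 0.5637 -0.1718  0.0276] yaw 91.11 F [-0.1 -1.  -0.4] w 0.528
shift mm [-0.3 -0.2 -0.4] rot [ 0.01 -0.06  0.01]
```

View pics/w3c.png

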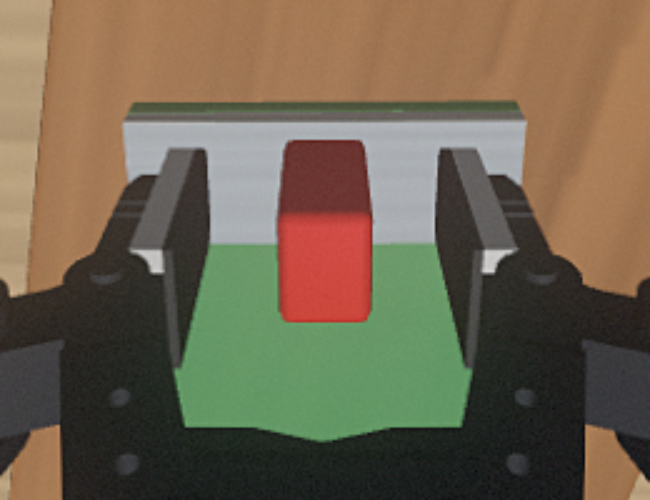

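The knob is centred between the pads (crop 324 against 323), so I'll close.

```bash
python3 -m jog '0 0 0 0 0 0 0.03;0 0 0 0 0 0 0.02;0 0 0 0 0 0 0.01;0 0 0 0 0 0 0.005;0 0 0 0 0 0 0.005' 80;python3 -m jog '0 0 0 0 0 0 0.005;0 0 0 0 0 0 0.005;0 0 0 0 0 0 0.005' ;  python3 go.py 0.564 -0.172 0.1 91.1
```

```text
t: 4.3
eef_pos: [0.5639, -0.1719, 0.028]
tool_rot: [-0.0, -0.01, 1.0, 0.0]
contact_force: [-0.4, 0.4, 3.8]
gripper_width: 0.169
t: 4.6
eef_pos: [0.5639, -0.1719, 0.0281]
tool_rot: [-0.0, -0.01, 1.0, 0.0]
contact_force: [-0.4, 1.0, 6.0]
gripper_width: 0.17
t 4.6 pos [ 0.5639 -0.1719  0.0281] yaw 91.1 F [-0.4  1.   6. ] w 0.17
shift mm [ -0.1  -0.1 -71.9] rot [ 0.   -0.02  0.  ]
```

```bash
python3 -m jog '0 0 -0.003 0 0 0 0.005;0 0 -0.008 0 0 0 0.005;0 0 -0.014 0 0 0 0.005;0 0 -0.02 0 0 0 0.005;0 0 -0.02 0 0 0 0.005';python3 -m jog '0 0 0 0 0 0 0.005;0 0 0 0 0 0 0.005';python3 -c "
from h import *
c=grab('wrist','w4');grab('side','s4')
cv2.imwrite('pics/w4c.png',cv2.resize(c['image'][200:400,150:410,::-1],None,fx=2.5,fy=2.5))"
```

```text
t: 5.1
eef_pos: [0.5644, -0.1721, 0.0488]
tool_rot: [0.0, -0.01, 1.0, -0.0]
contact_force: [0.0, -0.3, -2.5]
gripper_width: 0.172
t: 5.3
eef_pos: [0.5636, -0.1718, 0.0476]
tool_rot: [-0.001, -0.01, 1.0, 0.0]
contact_force: [-0.1, 0.3, -2.5]
gripper_width: 0.174
```

View pics/w4c.png

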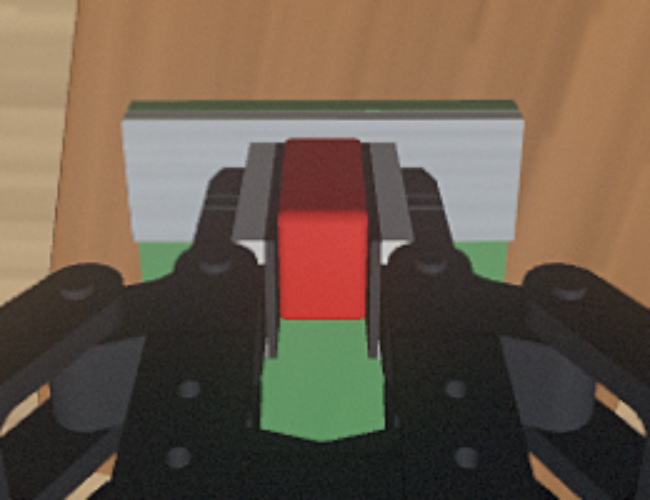

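View pics/s4.png

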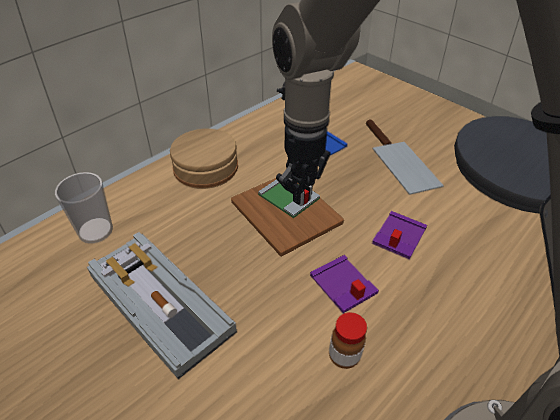

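```bash
python3 -m jog '0 0 -0.02 0 0 0 0.005;0 0 -0.05 0 0 0 0.005;0 0.03 -0.075 0 0 0 0.005;0.01 0.065 -0.08 0 0 0 0.005;0.02 0.10 -0.08 0 0 0 0.005';python3 -m jog '0.012 0.035 0 0 0 0 0.005;0.024 0.07 0 0 0 0 0.005;0.036 0.105 0 0 0 0 0.005;0.048 0.14 0 0 0 0 0.005;0.058 0.175 0 0 0 0 0.005';python3 go.py .4787 .1629 .12 89.84
```

```text
t: 5.9
eef_pos: [0.5426, -0.0715, 0.1291]
tool_rot: [0.001, -0.009, 1.0, 0.0]
contact_force: [0.9, 0.9, -3.3]
gripper_width: 0.176
t: 6.4
eef_pos: [0.4795, 0.1027, 0.1278]
tool_rot: [-0.001, -0.01, 1.0, -0.0]
contact_force: [0.1, 0.2, -3.1]
gripper_width: 0.173
t 6.4 pos [0.4795 0.1027 0.1278] yaw 91.09 F [ 0.1  0.2 -3.1] w 0.173
shift mm [-0.3 60.2  7.8] rot [-0.   -0.07  1.25]
```

```bash
python3 -m jog '0 0.025 0 0 0 0.6 0.005;0 0.045 0 0 0 1.2 0.005;0 0.06 0.005 0 0 1.25 0.005;0 0.06 0.015 0 0 1.25 0.005;0 0.06 0.03 0 0 1.25 0.005';python3 -m jog '0 0 0 0 0 0 0.005;0 0 0 0 0 0 0.005;0 0 0 0 0 0 0.005';python3 go.py .4787 .1629 .06 89.84
cat > ov.py <<'E'
from h import *
def ov(cam,f,p=(.5917,.1626,-.00275),glass=True,crop=None):
    c=grab(cam,f);o=status.get_obs();k=2
    im=cv2.resize(c['image'][:,:,::-1],None,fx=k,fy=k,interpolation=cv2.INTER_CUBIC)
    Rz=R.from_euler('z',p[2]).as_matrix()
    def L(P,col,X=lambda o:Rz@np.array(o)+[p[0],p[1],0]):
        q=np.array([proj(c,X(o)) for o in P])*k+.5
        cv2.polylines(im,[np.round(q).astype(int)],False,col,1)
    L([(-.14,.061,.03),(-.14,-.061,.03)],(0,0,255));L([(-.14,.061,0),(-.14,-.061,0)],(0,255,255))
    for s in (1,-1):
        L([(-.14,s*.061,.03),(.1,s*.061,.03)],(0,0,255))
        for z,col in((.03,(255,0,0)),(.039,(0,255,0))): L([(-.14,s*.049,z),(-.045,s*.049,z),(-.01,s*.0415,z),(.1,s*.0415,z)],col)
    q=np.array(o['tool_rot']);M=R.from_quat(q[[1,2,3,0]]).as_matrix()
    G=lambda o_:np.array(o['eef_pos'])+M@np.array([-o_[0],o_[1],-o_[2]])
    if glass: L([(-.014,.04,-.0042),(-.014,-.04,-.0042),(.086,-.04,-.0042),(.086,.04,-.0042),(-.014,.04,-.0042)],(255,0,255),G)
    if crop: u0,v0,u1,v1=crop;im=im[v0*k:v1*k,u0*k:u1*k]
    s=min(800/im.shape[1],600/im.shape[0]);im=cv2.resize(im,None,fx=s,fy=s,interpolation=cv2.INTER_AREA)
    cv2.imwrite('pics/'+f+'.png',im)
E
python3 -c "
from ov import *
ov('wrist','w5');ov('top','t5',crop=(130,100,250,280));ov('side','s5',crop=(60,200,280,400))"
```

```text
t: 6.9
eef_pos: [0.4797, 0.1611, 0.0973]
tool_rot: [-0.0, 0.001, 1.0, -0.0]
contact_force: [0.8, -0.2, -3.0]
gripper_width: 0.171
t: 7.2
eef_pos: [0.4798, 0.1609, 0.0981]
tool_rot: [-0.0, 0.002, 1.0, -0.0]
contact_force: [0.3, 0.4, -2.7]
gripper_width: 0.174
t 7.2 pos [0.4798 0.1609 0.0981] yaw 89.78 F [ 0.3  0.4 -2.7] w 0.174
shift mm [ 1.1  2.  38.1] rot [-0.   -0.02 -0.06]
```

View pics/w5.png

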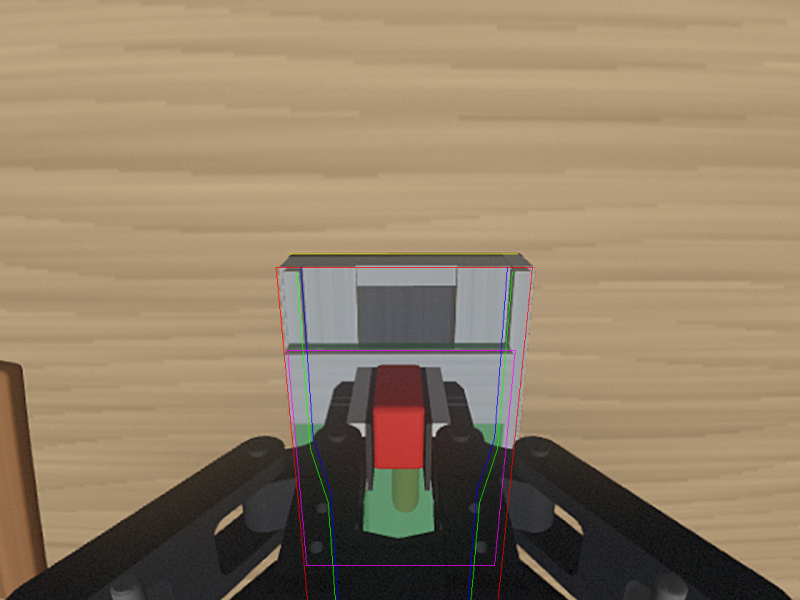

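View pics/t5.png

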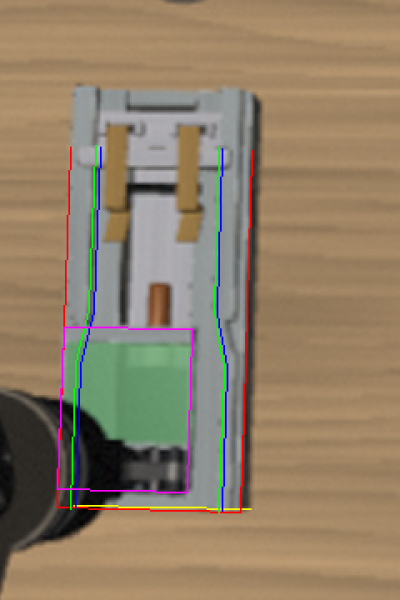

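View pics/s5.png

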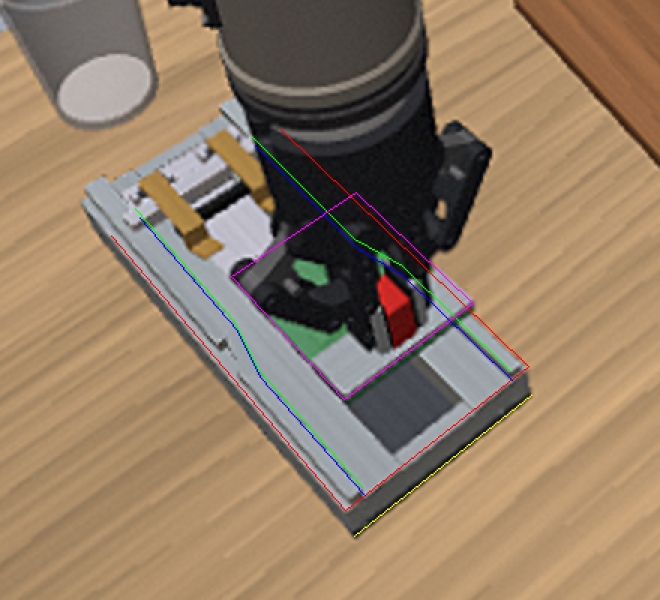

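The wrist view shows the glass tail bar at u=289–512 and the housing pocket at u=357–456. So the housing centre is about y=0.1633, which agrees with the model to 0.7 mm. Lowering over the lay spot.

```bash
python3 -m jog '0.001 0.0026 0.01 0 0 0 0.005;0.001 0.0026 0.025 0 0 0 0.005;0.001 0.0026 0.037 0 0 0 0.005;0.001 0.0026 0.045 0 0 0 0.005;0.001 0.0026 0.048 0 0 0 0.005';python3 -m jog '0 0 0 0 0 0 0.005;0 0 0 0 0 0 0.005;0 0 0 0 0 0 0.005';python3 go.py .4787 .1634 .0442 89.84
python3 -c "
from ov import *
ov('wrist','w6',(.5917,.1632,-.00275),crop=(150,120,410,400));ov('side','s6',(.5917,.1632,-.00275),crop=(60,200,280,400))"
```

```text
t: 7.85
eef_pos: [0.4777, 0.1639, 0.0487]
tool_rot: [-0.001, 0.001, 1.0, -0.0]
contact_force: [0.2, -1.1, -3.2]
gripper_width: 0.173
t: 8.15
eef_pos: [0.4787, 0.1643, 0.0503]
tool_rot: [0.0, 0.001, 1.0, 0.0]
contact_force: [-0.3, 1.6, -2.4]
gripper_width: 0.177
t 8.15 pos [0.4787 0.1643 0.0503] yaw 89.85 F [-0.3  1.6 -2.4] w 0.177
shift mm [ 0.  -0.9  6.1] rot [0.03 0.   0.01]
```

View pics/w6.png

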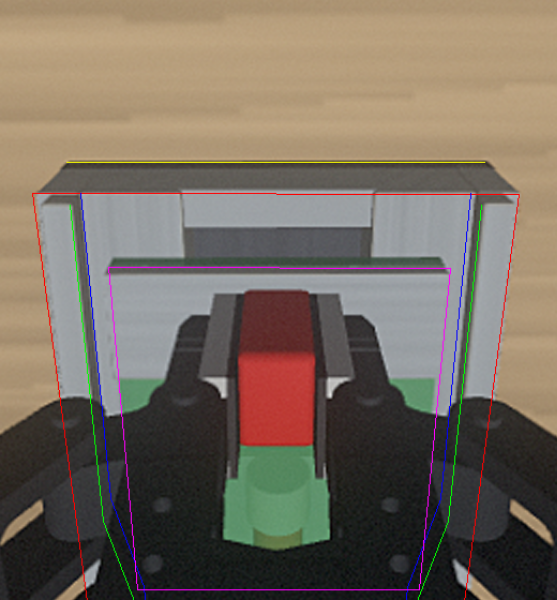

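View pics/s6.png

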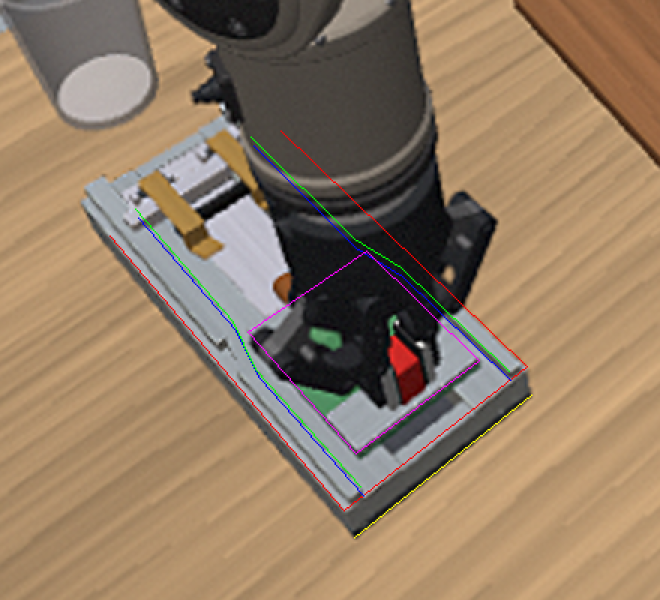

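The glass tail is centred at u≈277 in the crop, guides at 276 and pocket at 278, so it is within 0.5 mm. I'll lower slowly and watch the force.

```bash
python3 -m jog '0 -0.0004 0.0015 0 0 0 0.005;0 -0.0004 0.003 0 0 0 0.005;0 -0.0004 0.0035 0 0 0 0.005;0 -0.0004 0.004 0 0 0 0.005;0 -0.0004 0.004 0 0 0 0.005';python3 -m jog '0 0 0.0005 0 0 0 0.005;0 0 0.001 0 0 0 0.005;0 0 0.001 0 0 0 0.005;0 0 0.001 0 0 0 0.005'
```

```text
t: 8.75
eef_pos: [0.4782, 0.1637, 0.0457]
tool_rot: [-0.001, 0.001, 1.0, -0.0]
contact_force: [-0.3, -0.1, -3.0]
gripper_width: 0.173
t: 9.15
eef_pos: [0.4783, 0.1638, 0.0448]
tool_rot: [-0.0, 0.001, 1.0, -0.0]
contact_force: [-0.1, -0.1, -4.0]
gripper_width: 0.168
```

```bash
python3 -m jog '0 0 0.0003 0 0 0 0.005;0 0 0.0006 0 0 0 0.005;0 0 0.0006 0 0 0 0.005;0 0 0.0006 0 0 0 0.005';python3 -m jog '0 0 0.0003 0 0 0 0.005;0 0 0.0006 0 0 0 0.005;0 0 0.0006 0 0 0 0.005;0 0 0.0006 0 0 0 0.005'
```

```text
t: 9.55
eef_pos: [0.4783, 0.1638, 0.0442]
tool_rot: [-0.0, 0.001, 1.0, 0.0]
contact_force: [-0.1, -0.1, -3.2]
gripper_width: 0.169
t: 9.95
eef_pos: [0.4783, 0.1638, 0.0436]
tool_rot: [-0.0, 0.001, 1.0, 0.0]
contact_force: [-0.0, -0.5, -2.9]
gripper_width: 0.173
```

```bash
python3 -m jog '0 0 0.0003 0 0 0 0.005;0 0 0.0006 0 0 0 0.005;0 0 0.0006 0 0 0 0.005;0 0 0.0006 0 0 0 0.005';python3 -m jog '0 0 0.0003 0 0 0 0.005;0 0 0.0005 0 0 0 0.005;0 0 0.0005 0 0 0 0.005;0 0 0.0005 0 0 0 0.005'
```

```text
t: 10.35
eef_pos: [0.4782, 0.1638, 0.043]
tool_rot: [-0.0, 0.001, 1.0, 0.0]
contact_force: [-0.9, 0.3, -3.4]
gripper_width: 0.17
t: 10.75
eef_pos: [0.4783, 0.1638, 0.0425]
tool_rot: [-0.0, 0.001, 1.0, 0.0]
contact_force: [0.7, -0.1, -1.8]
gripper_width: 0.176
```

```bash
python3 -m jog '0 0 0.0003 0 0 0 0.005;0 0 0.0004 0 0 0 0.005;0 0 0.0004 0 0 0 0.005;0 0 0.0004 0 0 0 0.005';python3 -m jog '0 0 0.0003 0 0 0 0.005;0 0 0.0004 0 0 0 0.005;0 0 0.0004 0 0 0 0.005;0 0 0.0004 0 0 0 0.005'; python3 -c "
from ov import *
ov('wrist','w7',(.5917,.1632,-.00275),crop=(150,120,410,400));ov('side','s7',(.5917,.1632,-.00275),crop=(60,200,280,400))"
```

```text
t: 11.15
eef_pos: [0.4783, 0.1638, 0.0422]
tool_rot: [-0.0, 0.001, 1.0, 0.0]
contact_force: [-0.4, 0.5, -2.4]
gripper_width: 0.177
t: 11.55
eef_pos: [0.4783, 0.1638, 0.042]
tool_rot: [-0.0, 0.001, 1.0, 0.0]
contact_force: [-2.0, -1.2, 4.9]
gripper_width: 0.176
```

View pics/w7.png

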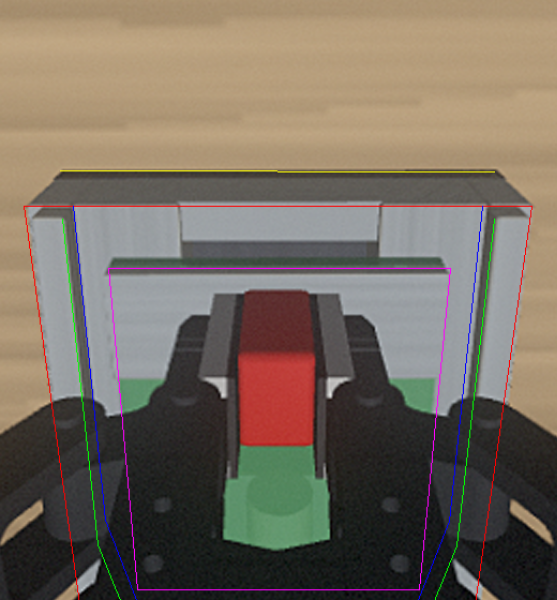

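View pics/s7.png

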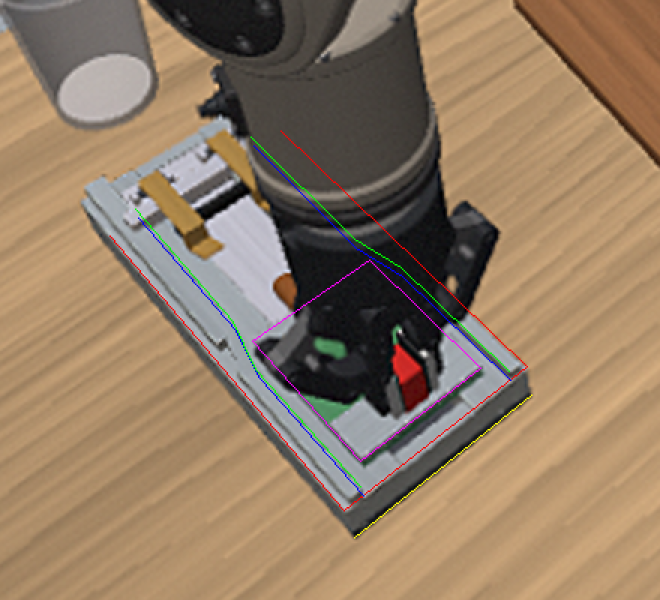

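Contact came at TCP z≈0.042. I'll let go briefly so the glass beds flat, then regrip 3 mm higher with clearance from the tail bar.

```bash
python3 -m jog '0 0 -0.0003 0 0 0 0.012;0 0 -0.0003 0 0 0 0.02;0 0 -0.0003 0 0 0 0.025;0 0 -0.001 0 0 0 0.03;0 0 -0.003 0 0 0 0.03';python3 -m jog '0 0 0 0 0 0 0.03;0 0 0 0 0 0 0.03'; python3 -c "
from ov import *
ov('wrist','w8',(.5917,.1632,-.00275),crop=(150,120,410,400),glass=False)"; python3 go.py .4783 .1638 .045 89.84
```

```text
t: 12.15
eef_pos: [0.4783, 0.1638, 0.0447]
tool_rot: [-0.0, 0.001, 1.0, -0.0]
contact_force: [0.0, 0.7, 0.9]
gripper_width: 0.35
t: 12.35
eef_pos: [0.4784, 0.1638, 0.0448]
tool_rot: [-0.0, 0.001, 1.0, 0.0]
contact_force: [0.7, -0.7, 0.8]
gripper_width: 0.35
t 12.4 pos [0.4783 0.1638 0.0448] yaw 89.85 F [-0.1 -0.3 -0.1] w 0.354
shift mm [ 0.  -0.  -0.2] rot [ 0.01 -0.04  0.01]
```

View pics/w8.png

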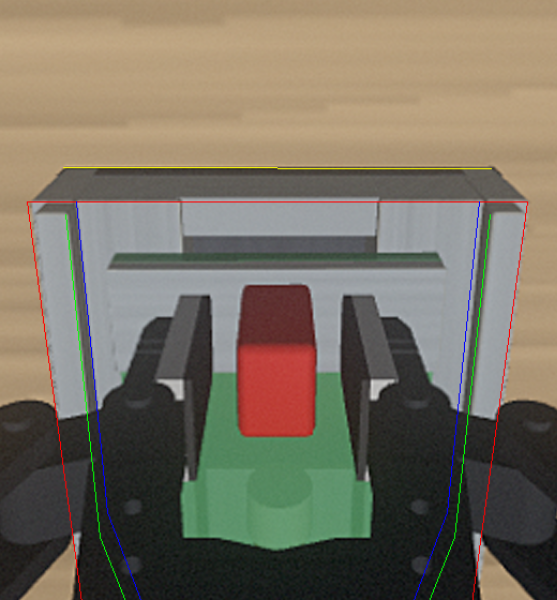

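The glass lies flat, its tail edge parallel to the housing end (v 267 to 268) and the knob centred. Regripping, then sliding.

```bash
python3 -m jog '0 0 0 0 0 0 0.02;0 0 0 0 0 0 0.012;0 0 0 0 0 0 0.005;0 0 0 0 0 0 0.005;0 0 0 0 0 0 0.005' 80;python3 -m jog '0 0 0 0 0 0 0.005;0 0 0 0 0 0 0.005'
```

```text
t: 12.9
eef_pos: [0.4783, 0.1638, 0.0449]
tool_rot: [-0.0, 0.001, 1.0, 0.0]
contact_force: [-1.8, 0.4, 5.6]
gripper_width: 0.17
t: 13.1
eef_pos: [0.4783, 0.1639, 0.0449]
tool_rot: [-0.0, 0.001, 1.0, 0.0]
contact_force: [-1.9, -0.7, 4.8]
gripper_width: 0.17
```

```bash
python3 -m jog '-0.004 0 -0.0001 0 0 0 0.005;-0.01 0 -0.0002 0 0 0 0.005;-0.016 0 -0.0002 0 0 0 0.005;-0.019 0 -0.0002 0 0 0 0.005;-0.02 0 -0.0002 0 0 0 0.005';python3 -m jog '-0.004 0 0 0 0 0 0.005;-0.009 0 0 0 0 0 0.005;-0.014 0 0 0 0 0 0.005;-0.017 0 0 0 0 0 0.005;-0.018 0 0 0 0 0 0.005'
```

```text
t: 13.6
eef_pos: [0.4977, 0.1638, 0.0449]
tool_rot: [-0.001, 0.001, 1.0, -0.0]
contact_force: [-4.8, 0.2, 8.4]
gripper_width: 0.168
t: 14.1
eef_pos: [0.5156, 0.1638, 0.045]
tool_rot: [-0.001, 0.001, 1.0, -0.0]
contact_force: [-5.2, 0.3, 9.0]
gripper_width: 0.167
```

```bash
python3 -m jog '0 0 -0.0002 0 0 0 0.005;-0.002 0 -0.0004 0 0 0 0.005;-0.005 0 -0.0004 0 0 0 0.005;-0.008 0 -0.0004 0 0 0 0.005;-0.01 0 -0.0004 0 0 0 0.005';python3 -m jog '-0.002 0 0 0 0 0 0.005;-0.004 0 0 0 0 0 0.005;-0.006 0 0 0 0 0 0.005;-0.008 0 0 0 0 0 0.005';python3 -c "
from ov import *
ov('top','t9',(.5917,.1632,-.00275),crop=(130,100,250,280))
ov('side','s9',(.5917,.1632,-.00275),crop=(60,200,280,400))"
```

```text
t: 14.6
eef_pos: [0.5266, 0.1636, 0.045]
tool_rot: [-0.0, 0.001, 1.0, -0.0]
contact_force: [-0.8, 0.5, -3.2]
gripper_width: 0.169
t: 15.0
eef_pos: [0.5344, 0.1636, 0.0452]
tool_rot: [-0.0, 0.001, 1.0, -0.0]
contact_force: [-0.7, 1.9, -2.3]
gripper_width: 0.172
```

View pics/t9.png

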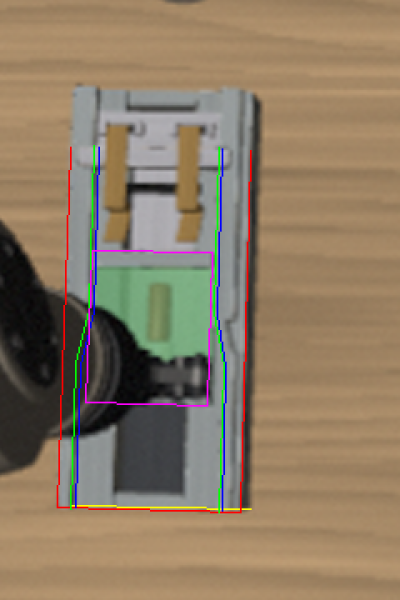

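View pics/s9.png

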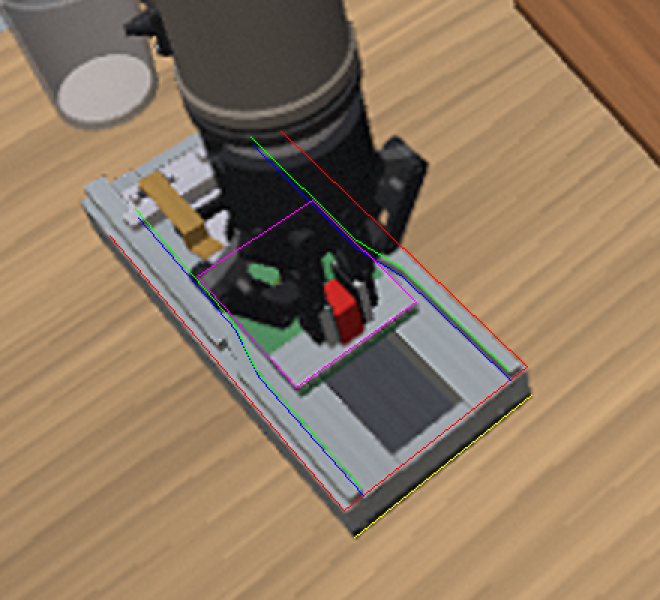

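```bash
python3 -m jog '-0.001 0 0.0002 0 0 0 0.005;-0.002 0 0.0003 0 0 0 0.005;-0.003 0 0.0003 0 0 0 0.005;-0.004 0 0.0003 0 0 0 0.005';python3 -m jog '-0.001 0 0 0 0 0 0.005;-0.002 0 0 0 0 0 0.005;-0.003 0 0 0 0 0 0.005;-0.004 0 0 0 0 0 0.005'
```

```text
t: 15.5
eef_pos: [0.5384, 0.1637, 0.045]
tool_rot: [-0.0, 0.001, 1.0, 0.0]
contact_force: [-0.6, 0.8, -0.9]
gripper_width: 0.171
t: 15.9
eef_pos: [0.5424, 0.1636, 0.045]
tool_rot: [-0.0, 0.001, 1.0, 0.0]
contact_force: [-1.4, 0.6, -1.0]
gripper_width: 0.174
```

```bash
python3 -m jog '-0.001 0 0 0 0 0 0.005;-0.002 0 0 0 0 0 0.005;-0.003 0 0 0 0 0 0.005';python3 -m jog '-0.001 0 0 0 0 0 0.005;-0.002 0 0 0 0 0 0.005;-0.003 0 0 0 0 0 0.005';python3 -m jog '-0.001 0 0 0 0 0 0.005;-0.002 0 0 0 0 0 0.005;-0.003 0 0 0 0 0 0.005'
```

```text
t: 16.2
eef_pos: [0.5454, 0.1636, 0.045]
tool_rot: [-0.0, 0.001, 1.0, 0.0]
contact_force: [-1.3, 0.8, -1.3]
gripper_width: 0.17
t: 16.5
eef_pos: [0.5465, 0.1636, 0.045]
tool_rot: [-0.002, 0.001, 1.0, -0.0]
contact_force: [-9.1, 1.0, 7.3]
gripper_width: 0.174
t: 16.8
eef_pos: [0.5489, 0.1637, 0.045]
tool_rot: [-0.003, 0.001, 1.0, -0.0]
contact_force: [-10.1, 1.1, 8.6]
gripper_width: 0.169
```

Lip contact is felt at TCP x≈0.546, so I expect the stop near TCP x≈0.576–0.580.

```bash
python3 -m jog '-0.001 0 0 0 0 0 0.005;-0.002 0 0 0 0 0 0.005;-0.003 0 0 0 0 0 0.005';python3 -m jog '-0.001 0 0 0 0 0 0.005;-0.002 0 0 0 0 0 0.005;-0.003 0 0 0 0 0 0.005';python3 -m jog '-0.001 0 0 0 0 0 0.005;-0.002 0 0 0 0 0 0.005;-0.003 0 0 0 0 0 0.005'
```

```text
t: 17.1
eef_pos: [0.5515, 0.1636, 0.045]
tool_rot: [-0.003, 0.001, 1.0, -0.0]
contact_force: [-10.9, 0.0, 10.0]
gripper_width: 0.175
t: 17.4
eef_pos: [0.5539, 0.1636, 0.045]
tool_rot: [-0.004, 0.001, 1.0, -0.0]
contact_force: [-13.6, 0.9, 11.6]
gripper_width: 0.167
t: 17.7
eef_pos: [0.5562, 0.1637, 0.045]
tool_rot: [-0.004, 0.001, 1.0, -0.0]
contact_force: [-14.8, 0.2, 13.9]
gripper_width: 0.172
```

```bash
python3 -m jog '-0.001 0 -0.0001 0 0 0 0.005;-0.002 0 -0.0002 0 0 0 0.005;-0.003 0 -0.0002 0 0 0 0.005';python3 -m jog '-0.001 0 0 0 0 0 0.005;-0.002 0 0 0 0 0 0.005;-0.003 0 0 0 0 0 0.005';python3 -m jog '-0.001 0 0 0 0 0 0.005;-0.002 0 0 0 0 0 0.005;-0.003 0 0 0 0 0 0.005'
```

```text
t: 18.0
eef_pos: [0.5585, 0.1637, 0.045]
tool_rot: [-0.005, 0.001, 1.0, -0.0]
contact_force: [-16.7, -0.3, 15.4]
gripper_width: 0.176
t: 18.3
eef_pos: [0.5607, 0.1637, 0.045]
tool_rot: [-0.006, 0.001, 1.0, -0.001]
contact_force: [-19.8, 0.2, 17.8]
gripper_width: 0.166
t: 18.6
eef_pos: [0.5627, 0.1637, 0.045]
tool_rot: [-0.007, 0.001, 1.0, -0.001]
contact_force: [-12.9, 0.8, 12.7]
gripper_width: 0.171
```

```bash
python3 -m jog '0 0 0 0 0 0 0.005'; python3 -m jog '-0.0005 0 -0.0002 0 0 0 0.005;-0.001 0 -0.0003 0 0 0 0.005';python3 -m jog '-0.0005 0 0 0 0 0 0.005;-0.001 0 0 0 0 0 0.005'
```

```text
t: 18.7
eef_pos: [0.5657, 0.1637, 0.0451]
tool_rot: [-0.004, 0.001, 1.0, -0.0]
contact_force: [-9.8, -0.3, 6.1]
gripper_width: 0.167
t: 18.9
eef_pos: [0.567, 0.1636, 0.0451]
tool_rot: [-0.004, 0.001, 1.0, -0.0]
contact_force: [-8.5, -0.0, 5.8]
gripper_width: 0.171
t: 19.1
eef_pos: [0.5684, 0.1636, 0.045]
tool_rot: [-0.003, 0.001, 1.0, -0.0]
contact_force: [-10.2, 0.0, 5.6]
gripper_width: 0.169
```

```bash
for i in 1; do :; done; python3 -m jog '-0.0005 0 0 0 0 0 0.005;-0.001 0 0 0 0 0 0.005;-0.0015 0 0 0 0 0 0.005';python3 -m jog '-0.0005 0 0 0 0 0 0.005;-0.001 0 0 0 0 0 0.005;-0.0015 0 0 0 0 0 0.005';python3 -m jog '-0.0005 0 0 0 0 0 0.005;-0.001 0 0 0 0 0 0.005;-0.0015 0 0 0 0 0 0.005'
```

```text
t: 19.4
eef_pos: [0.5699, 0.1636, 0.0451]
tool_rot: [-0.003, 0.001, 1.0, -0.0]
contact_force: [-9.4, 0.4, 5.5]
gripper_width: 0.172
t: 19.7
eef_pos: [0.5714, 0.1637, 0.0451]
tool_rot: [-0.003, 0.001, 1.0, -0.0]
contact_force: [-9.4, 1.1, 5.1]
gripper_width: 0.17
t: 20.0
eef_pos: [0.5729, 0.1637, 0.0451]
tool_rot: [-0.003, 0.001, 1.0, -0.0]
contact_force: [-9.5, 0.9, 5.2]
gripper_width: 0.171
```

```bash
python3 -m jog '-0.0005 0 0 0 0 0 0.005;-0.001 0 0 0 0 0 0.005';python3 -m jog '-0.0005 0 0 0 0 0 0.005;-0.001 0 0 0 0 0 0.005';python3 -m jog '-0.0005 0 0 0 0 0 0.005;-0.001 0 0 0 0 0 0.005'
```

```text
t: 20.2
eef_pos: [0.5739, 0.1636, 0.045]
tool_rot: [-0.003, 0.001, 1.0, -0.0]
contact_force: [-10.3, 0.6, 5.8]
gripper_width: 0.171
t: 20.4
eef_pos: [0.574, 0.1636, 0.045]
tool_rot: [-0.004, 0.001, 1.0, -0.0]
contact_force: [-13.0, 0.6, 8.9]
gripper_width: 0.171
t: 20.6
eef_pos: [0.5746, 0.1636, 0.045]
tool_rot: [-0.005, 0.001, 1.0, -0.0]
contact_force: [-13.7, 1.1, 10.3]
gripper_width: 0.171
```

The stop was met at TCP x≈0.5739 (force went from −10 to −13 N). Now small steps, looking for the snap.

```bash
python3 -m jog '-0.0004 0 0 0 0 0 0.005;-0.0008 0 0 0 0 0 0.005';python3 -m jog '-0.0004 0 0 0 0 0 0.005;-0.0008 0 0 0 0 0 0.005';python3 -c "
from h import *
for n in ('top','side'):
  c=grab(n,n[0]+'10');i=c['image'][:,:,::-1]
  cv2.imwrite('pics/'+n[0]+'10.png',cv2.resize(i[115:200,140:220] if n=='top' else i[225:325,75:205],None,fx=6,fy=6,interpolation=2))
"
```

```text
t: 20.8
eef_pos: [0.575, 0.1637, 0.045]
tool_rot: [-0.005, 0.001, 1.0, -0.0]
contact_force: [-15.4, 0.4, 10.9]
gripper_width: 0.171
t: 21.0
eef_pos: [0.5755, 0.1636, 0.045]
tool_rot: [-0.005, 0.001, 1.0, -0.0]
contact_force: [-16.2, 0.8, 12.6]
gripper_width: 0.171
```

View pics/t10.png

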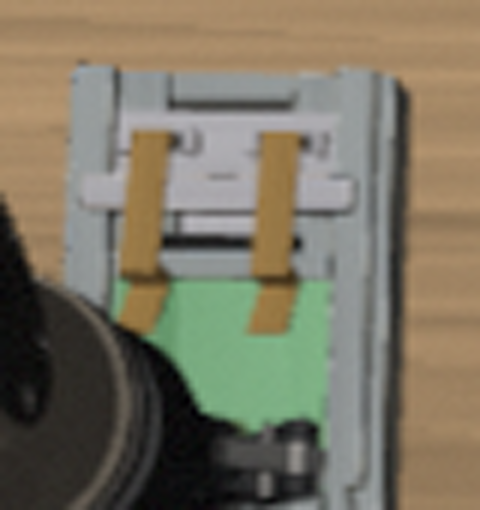

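View pics/s10.png

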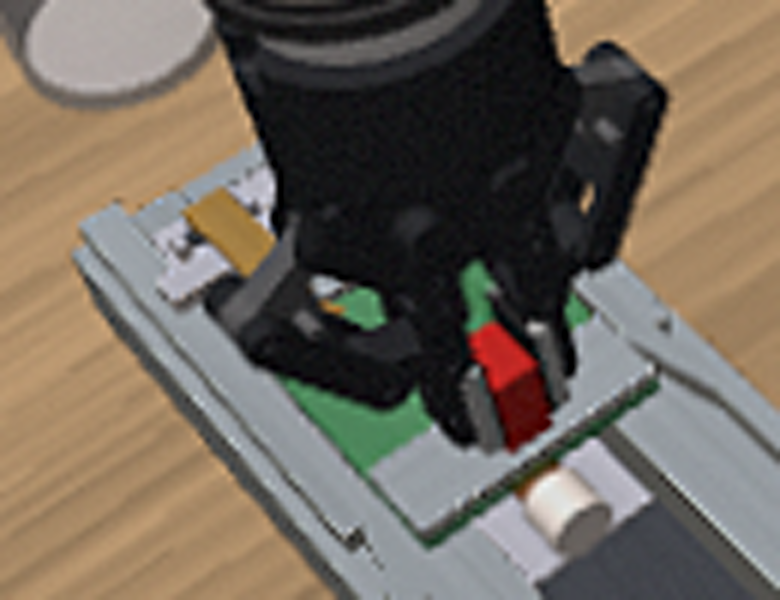

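The top view shows the nose corners at (145,275) and (275,277), level with the rear edge of the front bar at v≈278. It is about to snap, so I'll continue.

```bash
python3 -m jog '-0.0004 0 0 0 0 0 0.005;-0.0008 0 0 0 0 0 0.005';python3 -m jog '-0.0004 0 0 0 0 0 0.005;-0.0008 0 0 0 0 0 0.005'
```

```text
t: 21.3
eef_pos: [0.5766, 0.1637, 0.0451]
tool_rot: [-0.005, 0.001, 1.0, -0.0]
contact_force: [-13.6, 0.4, 10.5]
gripper_width: 0.17
t: 21.5
eef_pos: [0.577, 0.1637, 0.045]
tool_rot: [-0.005, 0.001, 1.0, -0.0]
contact_force: [-16.8, 0.4, 13.4]
gripper_width: 0.169
```

```bash
cat > pk.py <<'E'
from h import *
import sys
k=sys.argv[1]
c=grab('top','t'+k);i=c['image'][:,:,::-1]
cv2.imwrite('pics/t'+k+'.png',cv2.resize(i[115:200,140:220],None,fx=6,fy=6,interpolation=2))
c=grab('side','s'+k);i=c['image'][:,:,::-1]
cv2.imwrite('pics/s'+k+'.png',cv2.resize(i[225:325,75:205],None,fx=6,fy=6,interpolation=2))
o=status.get_obs();print(o['t'],o['eef_pos'],o['contact_force'])
E
python3 pk.py 11
```

```text
21.6 [0.57701701 0.16367134 0.04500438] [-15.79006652  -0.43442007  11.82584025]
```

View pics/t11.png

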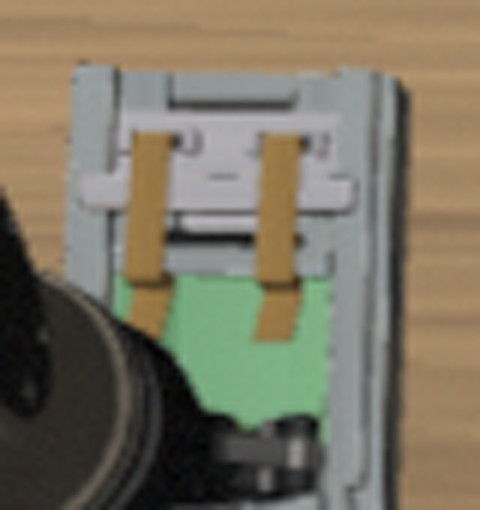

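Both nose corners have moved behind the front bar and down, from (145,275) to (150,281) and from (275,277) to (278,288). The force also dipped, so both clips have snapped. I'll relieve the push before opening.

```bash
python3 -m jog '0.001 0 -0.0001 0 0 0 0.005;0.002 0 -0.0002 0 0 0 0.005;0.003 0 -0.0003 0 0 0 0.005';python3 -m jog '0 0 0 0 0 0 0.005'
```

```text
t: 21.9
eef_pos: [0.5771, 0.1637, 0.0452]
tool_rot: [-0.002, 0.001, 1.0, -0.0]
contact_force: [-3.5, 0.8, -2.8]
gripper_width: 0.17
t: 22.0
eef_pos: [0.5771, 0.1637, 0.0452]
tool_rot: [-0.002, 0.001, 1.0, -0.0]
contact_force: [-6.3, 0.7, 1.2]
gripper_width: 0.17
```

Glass stays put. Opening a little, within the guides, then raising straight up.

```bash
python3 -m jog '0 0 0 0 0 0 0.015;0 0 0 0 0 0 0.022;0 0 0 0 0 0 0.03;0 0 0 0 0 0 0.035;0 0 0 0 0 0 0.035';python3 pk.py 12;python3 -c "
from h import *
grab('wrist','w12')"
```

```text
t: 22.5
eef_pos: [0.5797, 0.1633, 0.046]
tool_rot: [0.0, 0.001, 1.0, 0.0]
contact_force: [-0.1, 0.2, 0.3]
gripper_width: 0.413
22.6 [0.57937402 0.16343002 0.04590187] [ 0.31600004 -0.37580099  0.13197968]
```

View pics/t12.png

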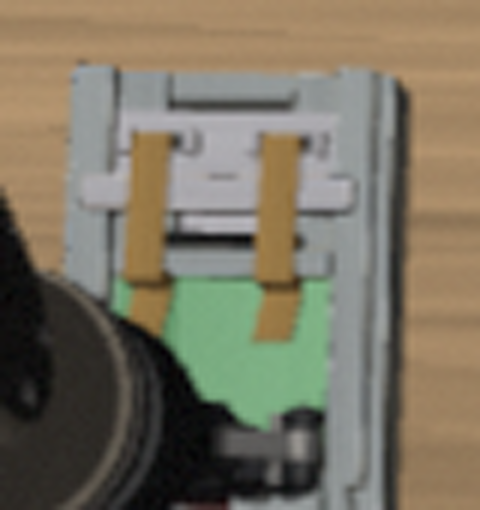

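View pics/w12.png

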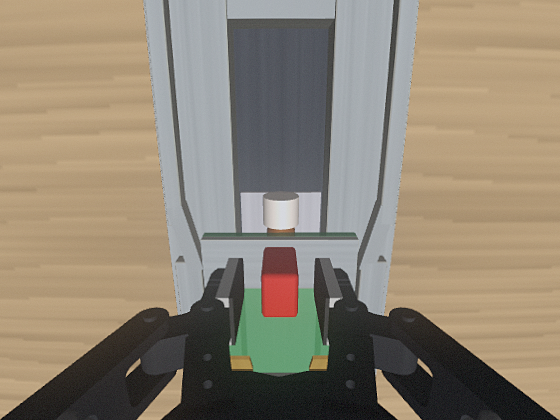

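The fingers are clear of the knob, with both lips symmetric at (242,363) and (320,363). Retreating straight up.

```bash
python3 -m jog '0 0 -0.01 0 0 0 0.035;0 0 -0.03 0 0 0 0.035;0 0 -0.06 0 0 0 0.035;0 0 -0.1 0 0 0 0.035;0.04 0 -0.14 0 0 0 0.035';python3 -m jog '0.03 -0.03 -0.02 0 0 0 0.035;0.06 -0.06 -0.02 0 0 0 0.035;0.07 -0.09 -0.02 0 0 0 0.035;0.07 -0.12 -0.02 0 0 0 0.035;0.07 -0.13 -0.02 0 0 0 0.035';python3 -m jog '0 0 0 0 0 0 0.035;0 0 0 0 0 0 0.035';python3 pk.py 13
```

```text
t: 23.15
eef_pos: [0.5472, 0.1634, 0.184]
tool_rot: [0.002, 0.002, 1.0, 0.0]
contact_force: [-0.1, 0.6, 1.9]
gripper_width: 0.412
t: 23.65
eef_pos: [0.4731, 0.0307, 0.2022]
tool_rot: [0.0, 0.003, 1.0, -0.0]
contact_force: [0.4, 0.0, 0.5]
gripper_width: 0.411
t: 23.85
eef_pos: [0.4738, 0.035, 0.2015]
tool_rot: [-0.0, 0.001, 1.0, 0.0]
contact_force: [0.1, 0.6, -0.1]
gripper_width: 0.41
23.95 [0.47374527 0.03542777 0.20118534] [-0.33367133  0.68691375  0.31431708]
```

View pics/t13.png

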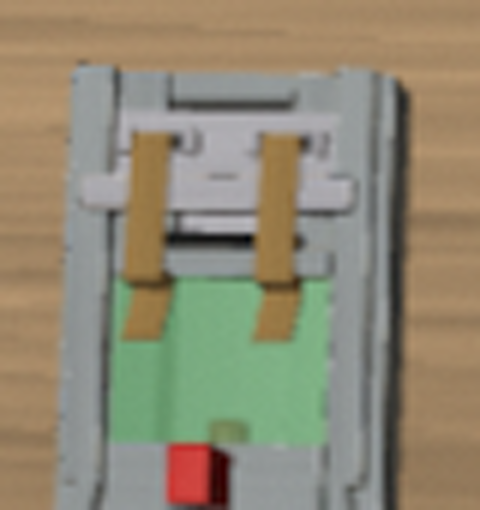

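View pics/s13.png

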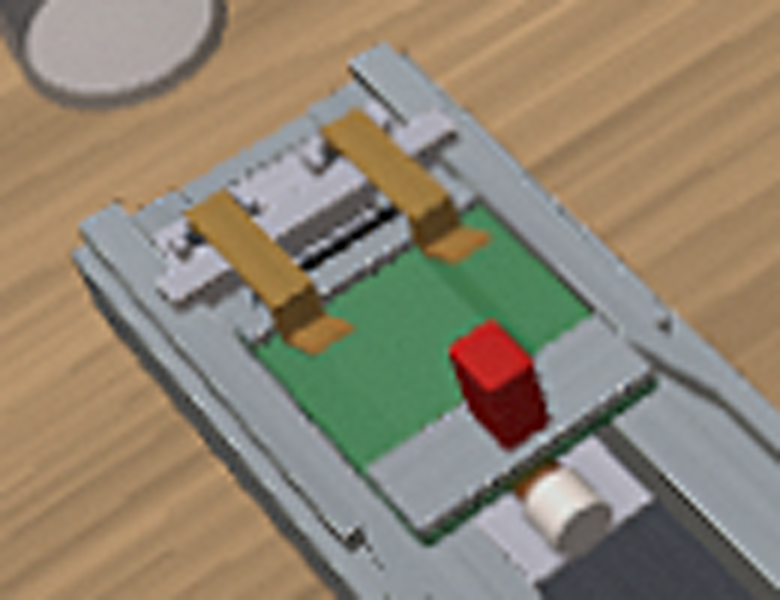

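Both views show the two clips down on the pane behind the front bar (side noses at (295,330) and (435,240), symmetric). The glass is flat against the stop and the robot is clear. Handing in.

```bash
python3 -c "
from station import workorder
print(workorder.hand_in())"
```

```text
the job is handed in; nothing more can be done
None
```

The cover glass is in the lamp housing, held between the sprung stop and both clips. I handed the job in at about 24 s; no verdict is reported.

**What I did**
- I took the green glass off the board by its red knob and laid it at the lay spot. There I let go once so it lay flat, then regripped.
- I slid it in slowly. The clip lips met it at TCP x≈0.546 and the stop at about 0.574; I pushed 3 mm further until both clips snapped. Then I eased the push, let go and raised the arm clear.

**Last checks**
- The top and side pictures show both clips down on the pane behind the front bar, with the glass flat and square. It did not move when I let go.
- The tool stayed well clear of the clips and the stop, and its contact force reads about zero.

**What disagreed**
- The ledge was felt about 2 mm lower on the tool than the pictures suggested.
- The wrist force was somewhat high for a gentle push: it peaked at about 20 N along the slide and 18 N vertically just before the clip noses. At the stop it was about 17 N and 13 N.
- I had no direct reading of the stop's travel or the clip angles. The snap is judged from the force dip and the pictures.

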